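# Thread the blue glaze sample over the two pins

### The arm

A 7-joint arm with a two-finger parallel gripper is mounted at the origin on a cart in front of the work surface, level with it; the furniture and walls round the work are solid. World frame = base frame: x ahead of the robot, y to its left, z up, the work surface at z = 0. Lengths are in mm, angles in rad, forces in N, time in s.
With the tool pointing down it reaches from about 425 to 875 mm from the base axis. Payload 8.4 kg.
Tool frame: the origin (TCP) lies at the very end of the fingers, on their centre line; the grasp point (between the pads) lies 19 mm behind it (manip.hold_point_z is the distance from the TCP to the grasp point, in mm); z points along the fingers, y is the line along which they close (so a half turn about z gives the same grasp; the last joint's range is limited). The gripper opens to 87 mm and grips with 3 to 60 N. Pads are 19 mm wide; open, the fingers measure 117 mm over their backs; the gripper's body (75 mm by 190 mm) begins 51 mm behind the grasp point.
Start: joints at [1.123, 0.333, 0.04, 1.465, -0.013, 1.343, -0.059], TCP at [222.127, -610.838, 222.546] pointing down, gripper open.
Joint ranges: [-2.58, 2.58], [-0.38, 2.09], [-1.3, 1.39], [0.25, 2.4], [-1.5, 4.64], [0.08, 2.09], [-2.65, 2.65]. Speed limits (rad/s): [2.22, 2.22, 2.79, 2.79, 3.14, 3.14, 3.14].

### API

Orientations are given as a 3x3 rotation matrix whose columns are the frame's x, y, z axes.
In Python, from station import manip, vision, ticket gives the robot as it stands. The module is installed in compiled form; this text tells all that it offers.
- The arm moves only by the shell command python3 -m inch 'ROWS' [OPENING] [FORCE]. ROWS is text: rows parted by semicolons, each of 4 numbers parted by spaces: the shift along the tool's x, y, z in m, then the turn about the tool's z in degrees. A call has 1 to 10 rows; each row is the pose to reach, as a shift and turn from the pose commanded when the call began, along the tool's axes at that moment; what a row does not reach only later rows make up. A row lasts 1/8 s, in which the tool goes at most 62.5 mm and 10.7 degrees, less where a joint would pass 70% of its speed; a pose out of reach is approached as far as the arm can. A call with a gripper value outside its range is refused whole. OPENING is the opening, from -1 (shut) to 1 (fully open), set as the call begins (- or left out, the last holds). The fingers move at their own pace and stop on an object; FORCE is the grip in N (left out, the last holds). Time passes only in rows, so rows that repeat a pose let the fingers close. It gives the time, the measured TCP pose, the force, the opening and the grip force at its end, in the units of the state.
- manip.read_state(): the state, without advancing time (a new reading comes with each control period).
- vision.get_image(name): name is "side" or "top" or "wrist"; returns the picture (480x640x3 uint8, red, green, blue); there is no depth.
- vision.camera_params(name): a dict with "intrinsics" (3x3 intrinsics, pixels), "k1" (the pictures are not rectified: a ray, as slopes to the right and down, at radius r is drawn at 1 + k1 r^2 times it, then the intrinsics apply), "rvec" (rotation vector, rad) and "tvec" (3), from world to camera coordinates, as OpenCV has them; the wrist camera has in their place "mount" (4x4, takes a point from camera to tool coordinates, whose origin is the TCP and whose axes are the flange's). Camera axes: x right, y down, z forward; pixel columns grow to the right and rows downward; lengths in mm; the calibration is good to about 2 mm. A picture is of the moment at which its call begins: read the wrist's pose just before it. camera_params takes no time and is no camera call.
- ticket.finish_job(): hands the job in; it is judged then, once.
The state is a dict: "t": time; "qpos": joint angles; "dq": joint speeds; "joint_torque": joint torques, N m; "position": TCP position; "ee_rot": TCP orientation; "contact_force": force on the tool from outside, world axes, zero at the start; "torque": the same for the moment, N m; "width": finger opening in mm; "gripper_force": force on a finger pad.
Only numpy, scipy, OpenCV 4.12 (cv2) and the standard library are available. Lean on these libraries where they do the work, as an engineer would, in place of code of your own. Each camera call takes 0.05 s, during which the arm holds its last target. There are 200 camera calls.

### The job

Pick up the blue glaze sample slab and thread it over the two pins of the sample board, one pin through each of its holes, glaze side up. Lower it until it lies flat on the wooden board before you let go of it, and leave the green and yellow slabs where they lie.

Things in the scene. Friction and masses are not known exactly. Their poses are not given: they have to be found in the camera images.
- slab_blue: flat cream ceramic slab, 150 (x) x 50 (y) x 10 mm, about 0.13 kg, lying loose on the table; dark blue glaze patch mid upper face, and a 28 mm round through hole either side of it, centred at x = -50 and +50 mm on the long centre line. Origin: centre of its underside; x along its length, z up; a half turn about z changes nothing. Grip it across its width at the middle.
- pin_board: brown wooden board, 190 (x) x 90 (y) x 12 mm, which does not move, with two upright steel pins, 10 mm thick, round-topped, at x = -50 and +50 mm on the long centre line; pin tops 45 mm above the board, 57 mm above the table. Origin: centre of its underside, on the table; x along its length through both pins, z up; a half turn about z changes nothing.
- slab_green: a slab just like the blue one, but with a green glaze patch; to be left alone. Origin at the centre of its underside, x along its length.
- slab_yellow: a slab just like the blue one, but with a yellow glaze patch; to be left alone. Origin at the centre of its underside, x along its length.

How it is judged (in metres and radians):
On the way:
1. the blue slab, still held, is lowered over both pins to within 12 mm of the board (horizontal distance between slab_blue and pin_board below 0.02 m and angle between the x axis of slab_blue and the x axis of pin_board, either way round below 0.3 rad and z of slab_blue in the frame of pin_board below 0.024 m and contact force between the fingers and slab_blue above 0.5 N), for 0.1 s.
At the end, for the whole second after the job is handed in: The blue slab lies at rest, glaze side up and flat (within 0.08 rad) on the wooden board (underside within 4 mm of the board's top), with one pin through each hole: its centre within 20 mm of the board's centre and its length within 0.3 rad of the line of the pins (horizontal distance between slab_blue and pin_board below 0.02 m and angle between the x axis of slab_blue and the x axis of pin_board, either way round below 0.3 rad and z of slab_blue in the frame of pin_board between 0.008 and 0.016 m and angle between slab_blue's own z axis and vertical below 0.08 rad and linear speed of slab_blue below 0.02 m/s); the robot touches nothing.
It fails at once if the green or the yellow slab is shifted by more than 40 mm (distance of any of slab_green, slab_yellow from where it was at the start of the episode above 0.04 m).
It also fails if it takes over 38 s, if anything falls off the work surface, if the arm or the gripper's body presses on something with over 40 N, if the wrist force passes 120 N, or if a joint passes its speed limit or range.

## Working session

There is one attempt and no reset: what is moved stays moved. The work goes in short steps, Python scripts to look and compute and a shell command to move; the robot and the scene stay as the last step left them, time stands still between calls to the robot, and variables do not carry over. Pictures are saved under pics/ and viewed, at most 10 in all, crops included, and the job is handed in when it is done.

```bash
mkdir -p pics; python3 - <<'E'
from station import manip,vision
import cv2,numpy as np
s=manip.read_state();print(s['t'],s['position'],np.round(s['ee_rot'],3).tolist(),s['width'],manip.hold_point_z)
for n in("top","side"):
    im=vision.get_image(n);cv2.imwrite(f"pics/{n}0.png",im[:,:,::-1]);
    print(n,{k:np.round(v,3).tolist() for k,v in vision.camera_params(n).items()})
print({k:np.round(v,3).tolist() for k,v in vision.camera_params("wrist").items()})
E
```

```text
0.0 [ 221.98476625 -610.4294047   221.66668111] [[0.94, 0.342, -0.001], [0.342, -0.94, 0.001], [-0.0, -0.002, -1.0]] 86.92152330013492 18.700000000000003
top {'intrinsics': [[495.806, 0.0, 316.117], [0.0, 495.806, 239.494], [0.0, 0.0, 1.0]], 'k1': -0.105, 'rvec': [2.133, -2.12, 0.133], 'tvec': [-6.073, 510.302, 857.397]}
side {'intrinsics': [[480.561, 0.0, 317.444], [0.0, 480.561, 240.957], [0.0, 0.0, 1.0]], 'k1': 0.035, 'rvec': [0.385, -2.731, 1.218], 'tvec': [487.738, 150.282, 933.41]}
{'intrinsics': [[369.354, 0.0, 326.206], [0.0, 369.354, 239.437], [0.0, 0.0, 1.0]], 'k1': -0.012, 'mount': [[0.0, -0.961, -0.275, 74.186], [1.0, -0.0, 0.001, 0.446], [-0.0, -0.275, 0.961, -162.266], [0.0, 0.0, 0.0, 1.0]]}
```

View pics/top0.png

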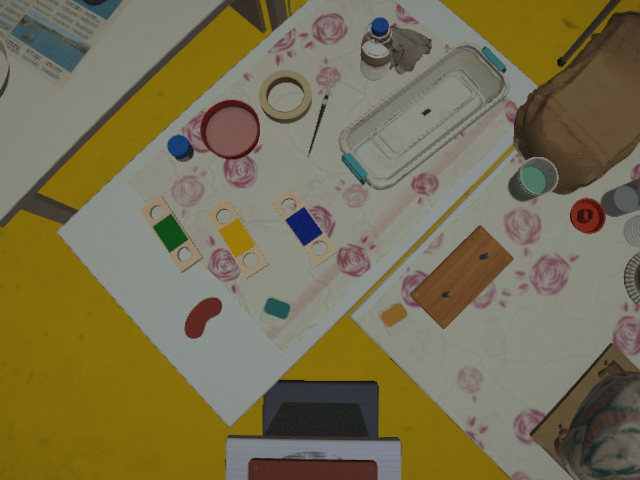

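View pics/side0.png

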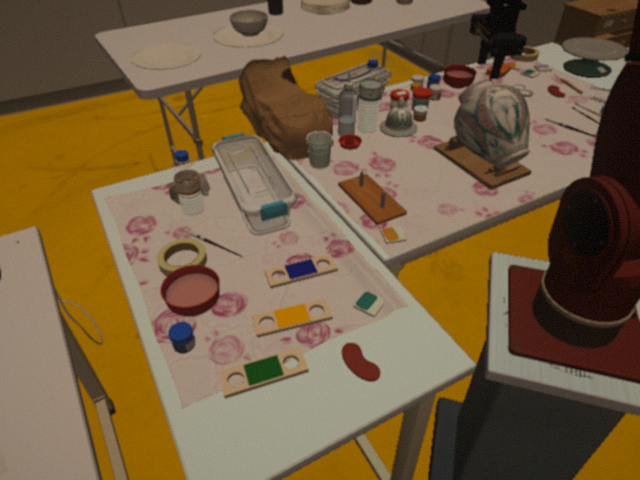

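The top view shows the blue slab at about (304,227), yellow at (238,237), green at (170,233), and the board at (462,277) with pins near (445,295) and (484,257). The side view agrees, with the blue slab at (300,269) and the board at (372,198).

```bash
cat > h.py <<'E'
import cv2,numpy as np
from station import vision
def rays(uv,p):
    K=np.array(p["intrinsics"]);d=np.array([p["k1"],0,0,0,0.])
    n=cv2.undistortPoints(np.float64(uv).reshape(-1,1,2),K,d)[:,0]
    return np.c_[n,np.ones(len(n))]
def toplane(uv,p,z,R=None,c=None):   # R: cam->world, c: cam centre
    if R is None:
        Rw=cv2.Rodrigues(np.float64(p["rvec"]))[0];R=Rw.T;c=-R@np.ravel(p["tvec"])
    r=rays(uv,p)@R.T
    return c+r*((z-c[2])/r[:,2])[:,None]
def wristpose(s,p):
    M=np.array(p["mount"]);Rt=np.array(s["ee_rot"])
    return Rt@M[:3,:3],Rt@M[:3,3]+np.ravel(s["position"])
def blob(im,f,near=None):
    m=f(*[im[:,:,i].astype(int) for i in range(3)]).astype(np.uint8)
    n,l,st,c=cv2.connectedComponentsWithStats(cv2.morphologyEx(m,cv2.MORPH_CLOSE,np.ones((5,5))))
    ok=[i for i in range(1,n) if st[i,4]>60 and (near is None or np.hypot(*(c[i]-near))<40)]
    i=max(ok,key=lambda i:st[i,4])
    cs=cv2.findContours((l==i).astype(np.uint8),cv2.RETR_EXTERNAL,cv2.CHAIN_APPROX_NONE)[0]
    return cs[0][:,0].astype(float)
blue=lambda r,g,b:(b>r+50)&(b>g+50)
wood=lambda r,g,b:(r>g+25)&(g>b+15)&(r<215)&(b>20)
def rect(w):
    (cx,cy),(a,b),t=cv2.minAreaRect(w[:,:2].astype(np.float32))
    return np.round([cx,cy,max(a,b),min(a,b),(t if a>b else t+90)],1)
E
python3 - <<'E'
from h import *
for n,nb,nw in(("top",(304,227),(462,277)),("side",(300,269),(372,198))):
    im=cv2.imread(f"pics/{n}0.png")[:,:,::-1];p=vision.camera_params(n)
    for nm,f,q,z in(("blue",blue,nb,10),("wood",wood,nw,12)):
        try: print(n,nm,rect(toplane(blob(im,f,q),p,z)))
        except Exception as e: print(n,nm,e)
    if n=="top":
        print("holes est",toplane([(289,205),(319,248)],p,10).round(1).tolist(), "pinbase?",toplane([(445,295),(484,257)],p,50).round(1).tolist())
        big=cv2.resize(im[180:340,260:530],None,fx=2.9,fy=2.9,interpolation=cv2.INTER_CUBIC)
        cv2.imwrite("pics/crop.png",big[:,:,::-1])
E
```

```text
top blue [540.4  21.9  59.9  41.2  35.5]
top wood [ 447.3 -272.   187.6   87.9  133.9]
holes est [[580.9, 49.8, 10.0], [498.9, -7.7, 10.0]] pinbase? [[410.7, -230.9, 50.0], [478.2, -303.0, 50.0]]
side blue [539.9  20.6  53.5  33.   35.5]
side wood [ 425.2 -262.6  304.4  142.1  124.4]
```

View pics/crop.png

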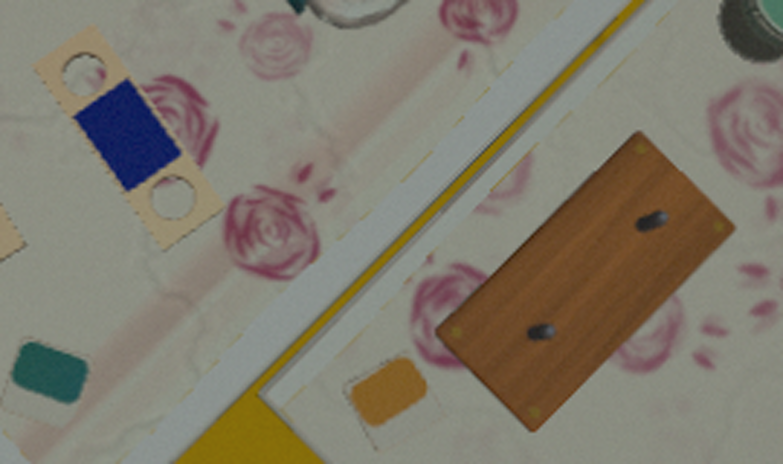

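The crop confirms the slab, with its two holes in line with the blue patch, and the board with pins leaning away from the camera. The measured centres are slab (540, 21.5) at 35.5° and board (447, -272) at -46°. I'll raise the tool first, then travel to the slab.

```bash
python3 -m inch '0 0 -0.06 0; 0.03 -0.03 -0.08 0; 0.07 -0.066 -0.08 0; 0.11 -0.104 -0.08 0; 0.15 -0.141 -0.08 0; 0.19 -0.179 -0.08 0; 0.23 -0.217 -0.08 0; 0.27 -0.254 -0.08 0; 0.31 -0.292 -0.08 0; 0.35 -0.33 -0.08 0' 1 30
python3 - <<'E'
from station import manip
import numpy as np
s=manip.read_state();R=np.array(s['ee_rot'])
print(s['t'],(R.T@(np.array([540.2,21.5,130])-s['position'])).round(1),np.degrees(np.arctan2(R[1,0],R[0,0])),np.round(s['qpos'],2))
E
```

```text
t: 1.35
position: [438.6, -179.4, 302.4]
ee_rot: [[0.94, 0.342, -0.0], [0.342, -0.94, -0.0], [-0.0, 0.0, -1.0]]
contact_force: [1.7, -0.2, 0.1]
width: 86.9
gripper_force: 0.0
1.35 [ 164.2 -154.1  172.3] 19.969956597305515 [ 0.67 -0.04 -0.36  1.73 -0.01  1.45 -0.91]
```

```bash
python3 -m inch '0.04 -0.037 0.02 -4; 0.08 -0.075 0.05 -8; 0.12 -0.113 0.09 -12; 0.164 -0.154 0.13 -15.5; 0.164 -0.154 0.172 -15.5; 0.164 -0.154 0.172 -15.5; 0.164 -0.154 0.172 -15.5; 0.164 -0.154 0.172 -15.5'
python3 - <<'E'
from h import *
from station import manip
s=manip.read_state();p=vision.camera_params("wrist");im=vision.get_image("wrist");cv2.imwrite("pics/w1.png",im[:,:,::-1])
R,c=wristpose(s,p);print(s['t'],s['position'],np.degrees(np.arctan2(s['ee_rot'][1][0],s['ee_rot'][0][0])),np.round(s['qpos'],2))
b=blob(im,blue);print(b.mean(0),rect(toplane(b,p,10,R,c)))
E
```

```text
t: 2.35
position: [540.9, 18.6, 132.7]
ee_rot: [[0.815, 0.579, 0.003], [0.579, -0.815, -0.001], [0.002, 0.002, -1.0]]
contact_force: [-0.2, -0.3, 0.3]
width: 87.2
gripper_force: 0.0
2.35 [540.8701327   18.62014692 132.67522413] 35.38285460573166 [ 0.39  0.23 -0.58  1.82  0.14  1.13 -1.18]
[323.33067729 231.0438247 ] [539.   19.4  61.1  42.8  35.8]
```

View pics/w1.png

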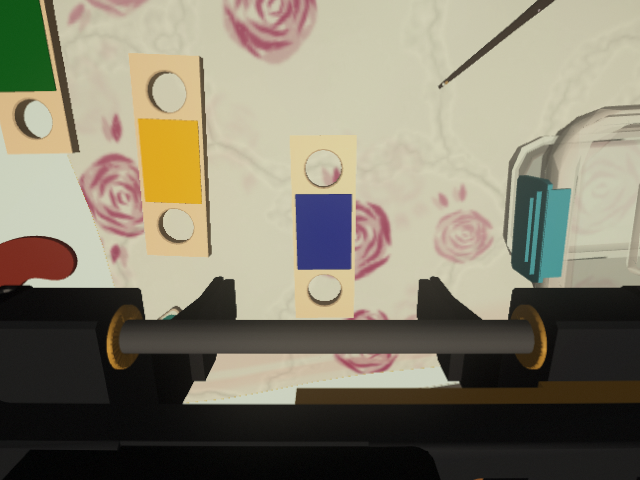

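The wrist view shows the blue slab centred between the open fingers, with the patch at (323,231). Yellow at (170,155) and the tray at the right are clear, so I'll descend.

```bash
python3 -m inch '0 -0.002 0.05 0; 0 -0.002 0.09 0; 0 -0.002 0.115 0; 0 -0.002 0.115 0; 0 -0.002 0.115 0; 0 -0.002 0.115 0'
python3 - <<'E'
from h import *
from station import manip
for i in range(4):
    s=manip.read_state();print(s['t'],np.round(s['position'],1));
    im=vision.get_image("wrist")
R,c=wristpose(s,p:=vision.camera_params("wrist"))
b=blob(im,blue);print(b.mean(0),b.min(0),b.max(0),rect(toplane(b,p,10,R,c)))
E
```

```text
t: 3.15
position: [539.8, 21.2, 17.2]
ee_rot: [[0.814, 0.58, 0.003], [0.58, -0.814, -0.0], [0.002, 0.002, -1.0]]
contact_force: [0.5, 0.1, -0.2]
width: 86.6
gripper_force: 0.0
3.15 [539.8  21.2  17.2]
3.2 [539.6  21.2  17. ]
3.25 [539.4  21.2  16.7]
3.3 [539.2  21.3  16.4]
[328.59130435 274.89565217] [283. 233.] [374. 319.] [545.2  24.   45.1  43.5  35.5]
```

```bash
python3 -m inch '0 0 0.006 0; 0 0 0.012 0; 0 0 0.012 0; 0 0 0.012 0' && python3 -m inch '0 0 0 0; 0 0 0 0; 0 0 0 0; 0 0 0 0; 0 0 0 0; 0 0 0 0; 0 0 0 0; 0 0 0 0' -1 40
```

```text
t: 3.85
position: [538.6, 21.4, 3.4]
ee_rot: [[0.814, 0.581, -0.0], [0.581, -0.814, 0.0], [-0.0, -0.0, -1.0]]
contact_force: [-0.2, 0.2, 0.2]
width: 87.1
gripper_force: 0.0
t: 4.85
position: [538.7, 21.2, 3.6]
ee_rot: [[0.814, 0.58, 0.0], [0.58, -0.814, -0.0], [0.0, 0.0, -1.0]]
contact_force: [1.2, 0.1, -0.2]
width: 49.4
gripper_force: 40.0
```

```bash
python3 -m inch '0 0 -0.03 0; 0 0 -0.07 0; 0 0 -0.11 0; -0.02 0.015 -0.14 0; -0.05 0.038 -0.15 7; -0.085 0.065 -0.15 15; -0.12 0.091 -0.15 23; -0.16 0.122 -0.15 31; -0.2 0.152 -0.15 39; -0.225 0.171 -0.15 46'
python3 - <<'E'
from station import manip
import numpy as np
s=manip.read_state();R=np.array(s['ee_rot'])
print(s['t'],(R.T@(np.array([447.3,-272,130])-s['position'])).round(1),np.degrees(np.arctan2(R[1,0],R[0,0])),np.round(s['qpos'],2),s['width'])
E
```

```text
t: 6.1
position: [453.3, -250.9, 153.3]
ee_rot: [[0.982, -0.189, -0.001], [-0.189, -0.982, -0.0], [-0.001, 0.0, -1.0]]
contact_force: [-0.0, 0.3, -0.6]
width: 49.2
gripper_force: 40.0
6.1 [-1.8 21.9 23.3] -10.89586139625287 [ 0.71  0.14 -0.31  1.86  0.05  1.15 -1.38] 49.22128447712104
```

```bash
python3 -m inch '0 0.007 0 8; 0 0.014 0 16; 0 0.02 0.01 24; -0.002 0.022 0.02 32; -0.002 0.022 0.023 35.2; -0.002 0.022 0.023 35.2; -0.002 0.022 0.023 35.2; -0.002 0.022 0.023 35.2'
python3 - <<'E'
from h import *
from station import manip
s=manip.read_state();p=vision.camera_params("wrist");im=vision.get_image("wrist");cv2.imwrite("pics/w2.png",im[:,:,::-1])
cv2.imwrite("pics/t2.png",cv2.resize(vision.get_image("top")[180:340,350:570],None,fx=3,fy=3)[:,:,::-1])
R,c=wristpose(s,p);print(s['t'],s['position'],np.degrees(np.arctan2(s['ee_rot'][1][0],s['ee_rot'][0][0])),np.round(s['qpos'],2))
b=blob(im,blue);print(b.mean(0),rect(toplane(b,p,s['position'][2]+6.5,R,c)))
E
```

```text
t: 7.1
position: [448.8, -269.8, 130.7]
ee_rot: [[0.699, -0.715, 0.0], [-0.715, -0.699, -0.0], [0.0, -0.0, -1.0]]
contact_force: [-0.3, -1.0, -1.5]
width: 49.2
gripper_force: 40.0
7.1 [ 448.80423627 -269.76758251  130.73136442] -45.663937939316625 [ 0.69  0.16 -0.25  1.88  0.05  1.11 -1.95]
[326.04857143 278.31428571] [ 456.  -279.    43.6   38.9   44.4]
```

View pics/w2.png

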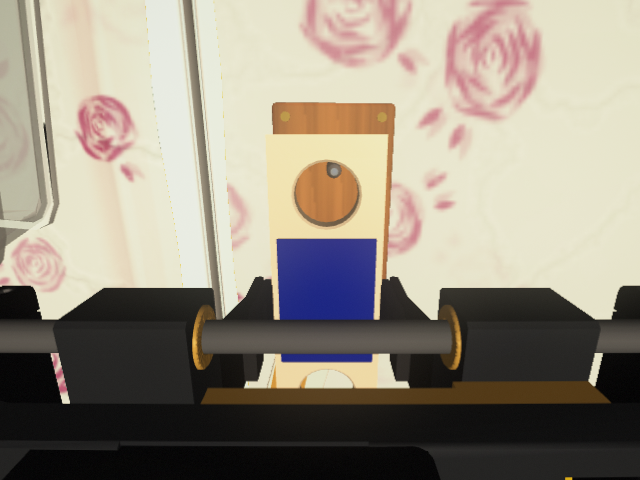

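View pics/t2.png

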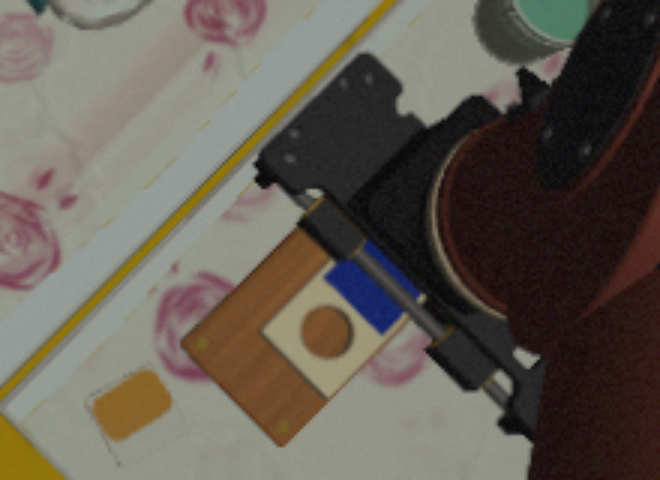

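The wrist view shows the slab held straight, with its hole at (327,194) and one pin tip at (334,170) visible through it. The board's far corners are at (273,104) and (395,104). In the top crop the other hole is at (326,331), showing bare board. Next I'll compute the offsets.

```bash
python3 - <<'E'
from h import *
from station import manip
s=manip.read_state();p=vision.camera_params("wrist");R,c=wristpose(s,p);T=np.array(s['ee_rot']);t=np.array(s['position']);pt=vision.camera_params("top")
print(t)
f=lambda w:(T.T@(w[0]-t)).round(1)
im=cv2.imread("pics/w2.png")[:,:,::-1]
zt=t[2]+6.5
print("hole wrist",f(toplane([(327,193)],p,zt,R,c)),"far edge mid",f(toplane([(330,134.5)],p,zt,R,c)))
print("pin tip",f(toplane([(334,169)],p,56,R,c)))
print("board far corners",f(toplane([(272.5,103)],p,12,R,c)),f(toplane([(395,103)],p,12,R,c)),"nails",f(toplane([(285,117)],p,12,R,c)),f(toplane([(382,117)],p,12,R,c)))
print("hole top",f(toplane([(350+326/3,180+331/3)],pt,zt)))
# other: top-picture board & pins, initial picture (crop scale 2.9)
cr=lambda x,y:(260+x/2.9,180+y/2.9)
for q,z in((cr(637,131),12),(cr(735,230),12),(cr(533,431),12),(cr(437,331),12),(cr(641,225),14),(cr(531,336),14),(cr(658,214),55),(cr(547,327),55)): print("top0",q,z,f(toplane([q],pt,z)))
E
```

```text
[ 448.78823096 -269.8135705   130.73670022]
hole wrist [51.3  1.7 -6.5] far edge mid [75.2  2.9 -6.5]
pin tip [54.   6.3 74.7]
board far corners [ 96.8 -37.2 118.8] [ 96.8  50.6 118.8] nails [ 87.2 -28.5 118.8] [ 87.2  41.7 118.8]
hole top [-50.5  -1.   -6.5]
top0 (479.65517241379314, 225.17241379310346) 12 [ 93.9 -39.9 118.8]
top0 (513.448275862069, 259.3103448275862) 12 [ 92.8  49.  118.8]
top0 (443.7931034482759, 328.62068965517244) 12 [-92.3  46.1 118.7]
top0 (410.68965517241384, 294.1379310344828) 12 [-91.2 -40.2 118.7]
top0 (481.0344827586207, 257.58620689655174) 14 [ 50.5   3.7 116.7]
top0 (443.1034482758621, 295.8620689655172) 14 [-51.1   3.4 116.7]
top0 (486.8965517241379, 253.79310344827587) 55 [50.6  1.2 75.7]
top0 (448.62068965517244, 292.7586206896552) 55 [-48.    1.2  75.7]
```

```bash
python3 -m inch '0.0015 0.004 0.02 0; 0.0015 0.004 0.045 0; 0.0015 0.004 0.06 0; 0.0015 0.004 0.06 0; 0.0015 0.004 0.06 0; 0.0015 0.004 0.06 0'
python3 - <<'E'
from h import *
im=vision.get_image("wrist")[100:320,200:460];it=vision.get_image("top")[240:350,390:520]
cv2.imwrite("pics/c3.png",np.hstack([cv2.resize(im,(520,440)),cv2.resize(it,(260,220)).repeat(2,0)*0+cv2.copyMakeBorder(cv2.resize(it,(260,220)),0,220,0,0,0)])[:,:,::-1])
E
```

```text
t: 7.95
position: [447.5, -274.0, 71.5]
ee_rot: [[0.698, -0.716, 0.001], [-0.716, -0.698, -0.001], [0.001, -0.0, -1.0]]
contact_force: [-0.2, 0.9, -0.8]
width: 49.2
gripper_force: 40.0
```

View pics/c3.png

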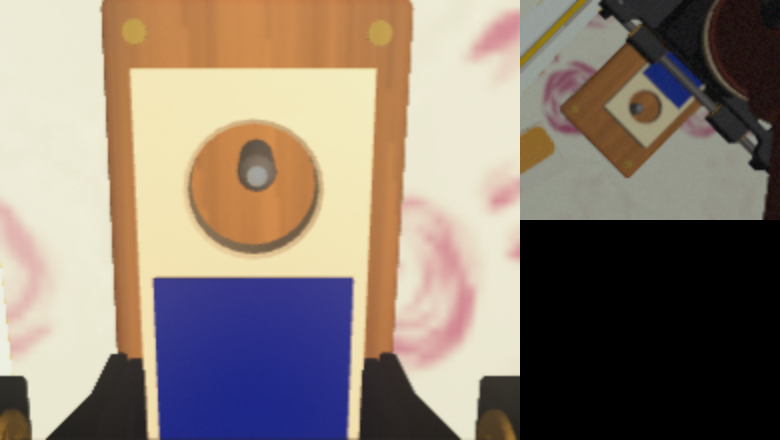

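The wrist crop shows the pin tip at (257,176) inside the hole centred at (255,187). The top view shows the other pin inside its hole too, so I'll lower.

```bash
python3 -m inch '0 0 0.012 0; 0 0 0.024 0; 0 0 0.036 0; 0 0 0.046 0; 0 0 0.052 0; 0 0 0.053 0; 0 0 0.054 0; 0 0 0.054 0; 0 0 0.054 0'
```

```text
t: 9.18
position: [447.0, -273.8, 16.8]
ee_rot: [[0.698, -0.716, 0.0], [-0.716, -0.698, -0.0], [0.0, -0.0, -1.0]]
contact_force: [0.7, 0.0, -1.2]
width: 49.5
gripper_force: 40.0
```

```bash
python3 -m inch '0 0 0.0005 0; 0 0 0.001 0; 0 0 0.0015 0; 0 0 0.0015 0; 0 0 0.0015 0'
```

```text
t: 9.8
position: [446.9, -273.7, 15.5]
ee_rot: [[0.698, -0.716, -0.0], [-0.716, -0.698, -0.0], [-0.0, 0.0, -1.0]]
contact_force: [-1.7, 1.3, 5.7]
width: 49.2
gripper_force: 40.0
```

The board now pushes back with 5.7 N, so the slab is resting on it. Time to release and lift clear.

```bash
python3 -m inch '0 0 0 0; 0 0 0 0; 0 0 0 0; 0 0 0 0; 0 0 0 0; 0 0 0 0; 0 0 0 0; 0 0 0 0' 1 && python3 -m inch '0 0 -0.02 0; 0 0 -0.05 0; 0 0 -0.09 0; 0 0 -0.13 0; 0 0 -0.15 0; 0 0 -0.15 0; 0 0 -0.15 0'
python3 - <<'E'
from h import *
im=vision.get_image("wrist");it=vision.get_image("side")[150:260,310:440]
cv2.imwrite("pics/f.png",np.hstack([cv2.resize(im,(400,300)),cv2.resize(it,(355,300))])[:,:,::-1])
E
```

```text
t: 10.8
position: [446.9, -273.7, 15.1]
ee_rot: [[0.698, -0.716, 0.0], [-0.716, -0.698, 0.0], [0.0, -0.0, -1.0]]
contact_force: [-1.1, -0.6, 0.2]
width: 86.9
gripper_force: 0.0
t: 11.68
position: [446.4, -273.4, 164.0]
ee_rot: [[0.698, -0.716, -0.001], [-0.716, -0.698, 0.001], [-0.001, 0.0, -1.0]]
contact_force: [-0.3, -0.2, -0.3]
width: 87.0
gripper_force: 0.0
```

View pics/f.png

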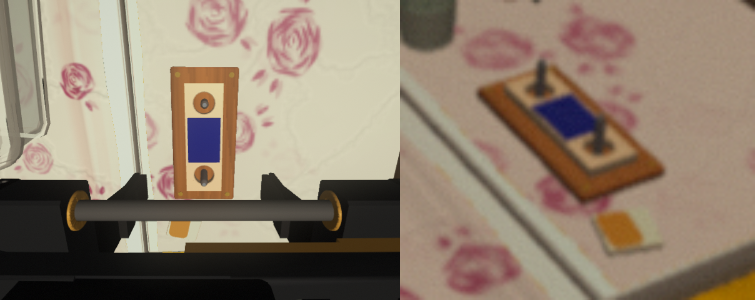

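The slab lies flat on the board with both pins through its holes, at (204,104) and (204,177) in the wrist half of the picture, and the gripper is clear.

```bash
python3 -c "
from station import ticket;print(ticket.finish_job())"
```

```text
the job is handed in; nothing more can be done
None
```

The blue slab lies flat on the board, glaze side up, with one pin through each hole; I let go only once it rested on the wood, never touched the green and yellow slabs, and handed the job in at about 12 s (no verdict was returned).

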